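# Seat the keyed head of a postcard display on its spindle

### The job

Assemble the revolving postcard display on the signing table: pick up the four-armed head, put it over the upright spindle of the stand, and turn it until the steel key in its bore drops into the spindle's keyway and the head sits fully home, level on the flange; then let go of it. Work gently: never force or drop the head onto the stand, feel for the keyway instead, and leave the ink bottle, stamp, markers, mug and pen tin where they are.

Things in the scene. Friction and masses are not known exactly. Their poses are not given: they have to be found in the camera images.
- head: Loose display head, 0.25 to 0.45 kg, flat on the table, right way up. In its middle a black square boss, 58 x 58 mm, 40 mm tall, flats facing the head's +-x and +-y: grip across two flats. Round bore of radius 21.1 mm down through it. Steel arms 6 mm high along the four diagonals carry slotted wooden card holders, 28 mm high, 74 to 91 mm from the axis. Origin: bore axis, underside; z up
- key (a point): Inner end of the steel key at its underside, 13 mm from the bore axis on the head's +x side, 30 mm above the head's underside. The key is 8 mm wide, sticks 8.1 mm into the bore and fills only heights 30 to 40 mm; a steel bar 3 mm high on top of the boss shows where it is. Below the key the bore is plain, with a 3 mm lead-in.
- stand: Heavy stand, fixed to the table: round steel foot of radius 75 mm, 12 mm high, with a flat tongue 36 mm wide reaching 112 mm out along the stand's own +x; column of radius 24 mm; round flange of radius 38 mm, its top 60 mm above the table; on it the upright spindle (see spindle_top). Origin: spindle axis, table height.
- spindle_top (a point): Centre of the spindle's top end, 99 mm above the table. The spindle has radius 20 mm, is 39 mm tall, does not turn, top chamfer 1 mm. Its keyway, 10 mm wide, runs from the top end 14 mm down, floor 11.5 mm from the axis. Seen from above it faces 17 to 132 degrees (0.3 to 2.3 rad) counter-clockwise of the tongue (stand's +x), differently each time. Axes: the stand's.
- seat (a point): Centre of the flange's top, 60 mm above the table: the head's origin is here when it is fully home. While the key is not over the keyway it rests on the spindle's end: the head then stands 9 mm above the flange, 30 mm of bore over the spindle. With the key within about 4 degrees of the keyway it can drop in and the head goes down onto the flange.
- ink_bottle: Bystander: glass ink jar, 48 mm diameter, 55 mm tall. Origin at the centre of its underside.
- stamp: Bystander: turned wooden hand stamp, 36 mm diameter, 64 mm tall. Origin at the centre of its underside.
- marker_a: Bystander: square marker pen with black cap lying along its x, 130 mm long, 14 mm high. Origin at mid-length (60 mm from the plain end), underside.
- marker_b: Bystander: the same with a grey cap.
- mug: Bystander: white mug, 80 mm diameter, 90 mm tall, handle at its +y. Origin at the centre of its underside.
- pen_tin: Bystander: aluminium tin of pens, 72 mm diameter, 95 mm tall, pens to about 150 mm. Origin at the centre of its underside.

How it is judged (in metres and radians):
On the way, in this order (a step that is already met when the one before it is completed fails the run):
1. the head is threaded on the spindle: its axis within 4 mm of the spindle's and its underside less than 25 mm above the flange (horizontal distance between head and seat below 0.004 m and z of head in the frame of seat below 0.025 m), for 0.05 s.
2. the key has dropped into the keyway and the head is home on the flange (horizontal distance between head and seat below 0.003 m and z of head in the frame of seat below 0.002 m and angle between head's own z axis and vertical below 0.05 rad), for 0.2 s.
At the end, for the whole second after the job is handed in: The head is fully home: underside within 2 mm of the flange, axis within 3 mm of the spindle axis, level within 0.05 rad, at rest and released (all of step 2 and linear speed of head below 0.02 m/s); the robot touches nothing.
It fails at once if the head is pressed or dropped onto the stand with more than 50 N (contact force between head and stand above 50 N).
It fails at once if the ink bottle, stamp, a marker, the mug or the pen tin is shifted by more than 30 mm (distance of any of ink_bottle, stamp, marker_a, marker_b, mug, pen_tin from where it was at the start of the episode above 0.03 m).
It also fails if it takes over 72 s, if anything falls off the work surface, if the arm or the gripper's body presses on something with over 40 N, if the wrist force passes 120 N, or if a joint passes its speed limit or range.

### The arm

A 6-joint arm with a two-finger parallel gripper is mounted at the origin on the work surface. World frame = base frame: x ahead of the robot, y to its left, z up, the work surface at z = 0. Lengths are in m, angles in degrees, forces in N, time in s.
With the tool pointing down it reaches from about 0.425 to 0.95 m from the base axis. Payload 3.5 kg.
Tool frame: the origin (TCP) lies on the centre line of the jaws, within the pads' length; the fingertips stand 22 mm ahead of it and the grasp point (between the pads) lies 3 mm ahead of it; z points along the fingers, y is the line along which they close (so a half turn about z gives the same grasp; the last joint's range is limited). The gripper opens to 85 mm and grips with 20 to 120 N. Pads are 22 mm wide; open, the fingers measure 114 mm over their backs; the gripper's body (76 mm by 85 mm) begins 54 mm behind the grasp point. The pads swing forward as they close: fully open they stand 13 mm farther back than shut.
Start: joints at [-76.318, 16.404, 90.338, -0, 73.258, -8.594], TCP at [0.256, -0.625, 0.253] pointing down, gripper open.
Joint ranges: [-158.93, 158.93], [-51.34, 127.21], [12.03, 142.37], [-87.48, 267.48], [13.55, 161.25], [-162.69, 162.69]. Speed limits (degrees/s): [159.86, 159.86, 180, 180, 180, 180].

### API

Orientations are given as a 3x3 rotation matrix whose columns are the frame's x, y, z axes.
In Python, from rig import r gives the robot as it stands.
- The arm moves only by the tool move_tool, called after "Request:" as name([rows], argument=value, ...), one row to a line, values as JSON. Schema: {"type":"object","properties":{"rows":{"type":"array","items":{"type":"array","items":{"type":"array","items":{"type":"number"},"minItems":7,"maxItems":7},"minItems":1,"maxItems":20},"minItems":1,"maxItems":1},"force":{"type":"number"},"only":{"type":"string"},"quiet":{"type":"boolean"},"lines":{"type":"string"}},"required":["rows"],"additionalProperties":false}. rows is a list that holds a single list of rows (three levels of brackets), with 1 to 20 rows, each of 7 numbers: dx, dy, dz in shares of the most that a row can go, 1 being 50 mm, then a rotation vector rx, ry, rz in normalised numbers (1 is pi rad), then the opening from 0.0 (shut) to 1.0 (fully open); each row shifts and turns the commanded pose from where the row before left it, along the tool's axes as they then stand; what a row does not reach is not made up. A row lasts 1/10 s, in which the tool goes at most 0.05 m and 8.59 degrees, less where a joint would pass 70% of its speed; a pose out of reach is approached as far as the arm can. The fingers move at their own pace and stop on an object; force is the grip in N (left out, the last holds). Time passes only in rows, so rows that do not move let the fingers close. The tool returns the time, the measured TCP pose, the force, the opening and the grip force at its end. only (a regular expression) keeps the lines of the reply that match it, lines (a string "A,B") keeps lines A to B, and quiet returns only ok. Input that does not fit is refused with a message, and nothing moves.
- r.get_obs(): the state, without advancing time (a new reading comes with each control period).
- r.read_camera(name): name is "side" or "top"; returns a dict with "color" (480x640x3 uint8, red, green, blue), "camera_matrix" (3x3 intrinsics, pixels), "R" (3x3) and "t" (3): a world point X has camera coordinates R X + t. Camera axes: x right, y down, z forward; pixel columns grow to the right and rows downward; lengths in m; the calibration is good to about 2 mm. A picture is of the moment at which its call begins. There is no depth.
- r.hand_in(): hands the job in; it is judged then, once.
The state is a dict: "t": time; "q": joint angles; "qvel": joint speeds; "joint_torque": joint torques, N m; "eef_pos": TCP position; "eef_rot": TCP orientation; "ft_force": force on the tool from outside, world axes, zero at the start; "torque": the same for the moment, N m; "grip_width": opening from 0.0 (shut) to 1.0 (fully open); "grip_force": force on a finger pad.
Only numpy, scipy, OpenCV 4.12 (cv2) and the standard library are available. Lean on these libraries where they do the work, as an engineer would, in place of code of your own. Each camera call takes 0.05 s, during which the arm holds its last target. There are 200 camera calls.

## Working session

There is one attempt and no reset: what is moved stays moved. The work goes in short steps, Python scripts to look and compute and a tool call to move; the robot and the scene stay as the last step left them, time stands still between calls to the robot, and variables do not carry over. Pictures are saved under pics/ and viewed, at most 10 in all, crops included, and the job is handed in when it is done.

```bash
mkdir -p pics; python3 - <<'E'
from rig import r
import cv2,numpy as np
for n in("top","side"):
    c=r.read_camera(n); cv2.imwrite(f"pics/{n}0.png",c["color"][...,::-1])
    print(n,c["camera_matrix"].tolist(),np.round(c["R"],4).tolist(),np.round(c["t"],4).tolist(), -c["R"].T@c["t"])
o=r.get_obs();print(o)
E
```

```text
top [[529.6563561351463, 0.0, 319.18367891380274], [0.0, 529.6563561351463, 233.50440062311955], [0.0, 0.0, 1.0]] [[0.0137, -0.9999, -0.0026], [-0.9946, -0.0134, -0.1025], [0.1024, 0.004, -0.9947]] [0.0148, 0.5555, 1.4632] [0.40240249 0.01641271 1.512497  ]
side [[462.9593813809749, 0.0, 320.48666258484286], [0.0, 462.9593813809749, 247.32216557241517], [0.0, 0.0, 1.0]] [[-0.9057, -0.4232, 0.0246], [-0.2566, 0.501, -0.8266], [0.3375, -0.7549, -0.5623]] [0.5076, 0.2011, 0.8532] [0.22333333 0.75813214 0.6334992 ]
{'t': 0.1, 'q': array([-7.63205371e+01,  1.64514334e+01,  9.04135976e+01,  2.18188397e-04,
        7.32577696e+01, -8.59458791e+00]), 'qvel': array([ 0.01367871, -0.13418253, -0.17408763, -0.01376775,  0.04373922,
       -0.02483161]), 'joint_torque': array([ 6.24668210e-04, -4.07298589e+01, -2.93698364e+01, -1.18234684e-04,
        3.43946725e-03, -2.29563163e-06]), 'eef_pos': array([ 0.25574724, -0.6240938 ,  0.2520575 ]), 'eef_rot': array([[ 9.25381978e-01,  3.79035542e-01, -5.03319409e-04],
       [ 3.79035738e-01, -9.25379689e-01,  2.08334027e-03],
       [ 3.23898449e-04, -2.11866158e-03, -9.99997703e-01]]), 'ft_force': array([-0.20502763, -0.73956216,  0.78187416]), 'torque': array([-0.05020143,  0.00447019,  0.03684824]), 'grip_force': 0.0, 'grip_width': 0.9957072376159335}
```

View pics/top0.png

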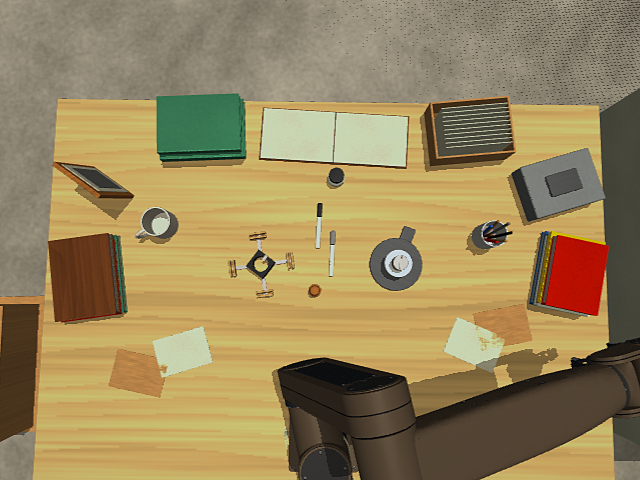

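View pics/side0.png

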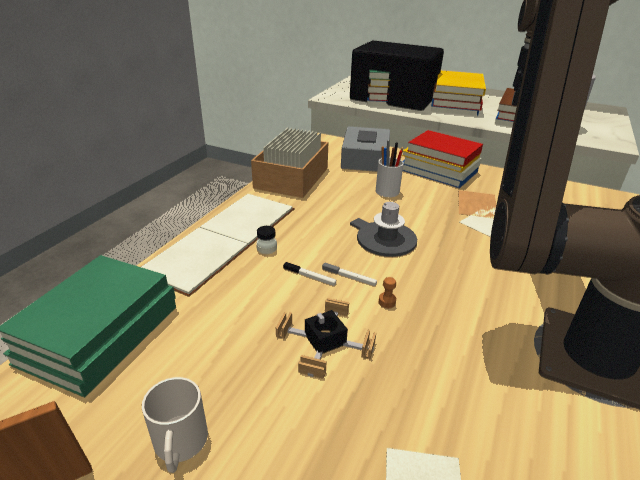

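The top view shows the head at about (261,265) and the stand at (397,263) with its tongue tip at (408,230). The side view shows the head at (326,330) and the spindle top at (390,207). Next I'll enlarge both.

```bash
python3 - <<'E'
import cv2,numpy as np
def crop(f,u,v,w,h,s):
    return cv2.resize(cv2.imread(f)[v:v+h,u:u+w],None,fx=s,fy=s,interpolation=cv2.INTER_CUBIC)
t,s="pics/top0.png","pics/side0.png"
# panels origins: T-head (241,250) x10 40x30 ; T-stand(377,248); S-head(286,300)x5 80x60; S-stand (350,190) 80x60 x5
a=np.hstack([crop(t,241,250,40,30,10),crop(t,377,248,40,30,10)])
b=np.hstack([crop(s,286,300,80,60,5),crop(s,350,195,80,60,5)])
cv2.imwrite("pics/crop0.png",np.vstack([a,b]))
E
```

```text
(no output)
```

View pics/crop0.png

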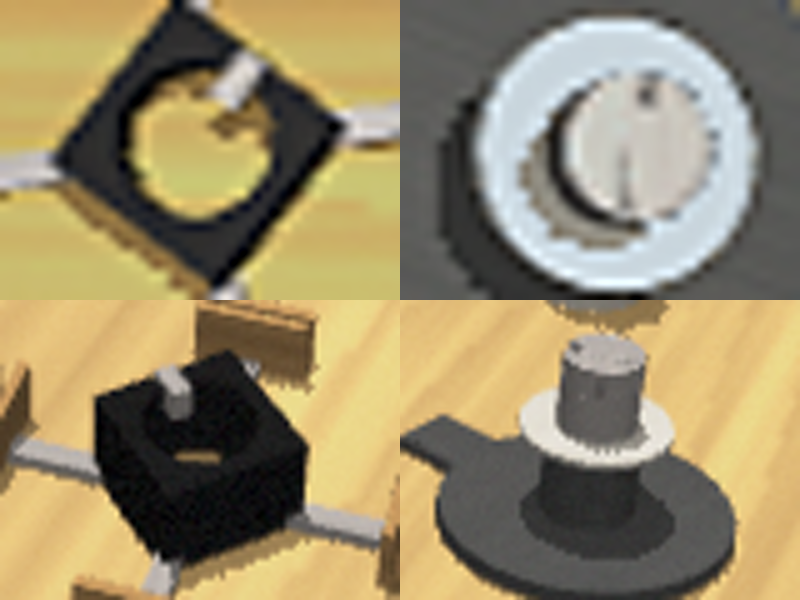

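The crops show the boss top corners, the key bar on the edge between the +x and -y corners, and the spindle top. There is a dark notch spot at its world +x side: (648,92) in the top panel and (575,350) in the side panel. Now I'll triangulate.

```bash
cat > h.py <<'E'
import numpy as np
from rig import r
def cam(n):
    c=r.read_camera(n); return c["camera_matrix"]@np.hstack([c["R"],np.reshape(c["t"],(3,1))])
def tri(PT,PS,a,b):
    A=np.vstack([a[0]*PT[2]-PT[0],a[1]*PT[2]-PT[1],b[0]*PS[2]-PS[0],b[1]*PS[2]-PS[1]])
    return np.linalg.lstsq(A[:,:3],-A[:,3],rcond=None)[0]
def onz(P,uv,z):
    A=np.vstack([uv[0]*P[2]-P[0],uv[1]*P[2]-P[1]])
    return np.linalg.solve(A[:,:2],-(A[:,3]+A[:,2]*z))
E
python3 - <<'E'
from h import *
PT,PS=cam("top"),cam("side")
th=lambda x,y:(241+(x+.5)/10-.5,250+(y+.5)/10-.5)
ts=lambda x,y:(377+(x-400+.5)/10-.5,248+(y+.5)/10-.5)
sh=lambda x,y:(286+(x+.5)/5-.5,300+(y-300+.5)/5-.5)
ss=lambda x,y:(350+(x-400+.5)/5-.5,195+(y-300+.5)/5-.5)
np.set_printoptions(precision=4,suppress=True)
C=[tri(PT,PS,th(*a),sh(*b)) for a,b in [((178,5),(95,400)),((345,122),(230,350)),((212,285),(307,448)),((55,160),(170,495))]]
print(np.array(C),np.mean(C,0))
for i in range(4):
    d=C[(i+1)%4]-C[i];print(np.linalg.norm(d),np.degrees(np.arctan2(d[1],d[0]))%90)
print("bore at .04",onz(PT,th(196,143),.04),"bar",onz(PT,th(238,80),.043))
print("spindle",tri(PT,PS,ts(643,145),ss(604,353)),onz(PT,ts(643,145),.099))
print("flange",onz(PT,ts(617,155),.06))
print("notch",onz(PT,ts(648,92),.099),onz(PS,ss(575,350),.099), "side ctr",onz(PS,ss(604,353),.099))
print("foot",onz(PT,(396.3,264),.012),"tongue",onz(PT,(408,230),.012))
E
```

```text
[[0.5051 0.191  0.0406]
 [0.4725 0.1436 0.0405]
 [0.4265 0.1793 0.0404]
 [0.4605 0.2236 0.0415]] [0.4662 0.1844 0.0407]
0.05758751927543615 55.49442562123096
0.05824505651071767 52.093397086691795
0.05586463201320696 52.469220939647705
0.05522620817071852 53.78740531609014
bore at .04 [0.467  0.1852] bar [0.4846 0.1736]
spindle [ 0.4729 -0.1971  0.0992] [ 0.4744 -0.1967]
flange [ 0.4735 -0.1955]
notch [ 0.4885 -0.1981] [ 0.4844 -0.1941] side ctr [ 0.4711 -0.1977]
foot [ 0.4731 -0.197 ] tongue [ 0.5704 -0.2304]
```

Units first: shifts go in shares of 50 mm and turns go in shares of pi rad. So 0.03 m is 0.6, -0.0234 m is -0.468, -7.8 degrees / 180 = -0.0433.

```bash
cat > d.py <<'E'
import sys;from h import *
# target x y z yaw_x(deg) -> delta in tool axes
a=[float(v) for v in sys.argv[1:]];o=r.get_obs();R=o["eef_rot"]
np.set_printoptions(precision=4,suppress=True)
yaw=np.degrees(np.arctan2(R[1,0],R[0,0]))
print("pos",o["eef_pos"],"yaw",yaw,"z",R[:,2],"F",o["ft_force"],"T",o["torque"],"q",o["q"],"t",o["t"])
if a:print("d",R.T@(np.array(a[:3])-o["eef_pos"]),"rz",-(a[3]-yaw))
E
```

Request:
move_tool([
  [[0.6,-0.468,0,0,0,0,1],[0.6,-0.468,0,0,0,0,1],[0.6,-0.468,0,0,0,0,1],[0.6,-0.468,0,0,0,0,1],[0.6,-0.468,0,0,0,0,1],[0.6,-0.468,0,0,0,0,1],[0.6,-0.468,0,0,0,0,1],[0.6,-0.468,0,0,0,0,1],[0.6,-0.468,0,0,0,0,1],[0.6,-0.468,0,0,0,0,1],[0.6,-0.468,0,0,0,0,1],[0.6,-0.468,0,0,0,0,1],[0.6,-0.468,0,0,0,0,1],[0,0,0,0,0,-0.0433,1],[0,0,0,0,0,-0.0433,1],[0,0,0,0,0,-0.0433,1],[0,0,0,0,0,-0.0433,1],[0,0,0,0,0,0,1]],
], force=40)

```text
t: 2.0
eef_pos: [0.5014, -0.1951, 0.2531]
eef_rot: [[0.595, 0.804, -0.0], [0.804, -0.595, 0.0], [-0.0, -0.0, -1.0]]
ft_force: [1.0, 0.1, 0.8]
grip_width: 0.998
grip_force: 0.0
```

```bash
python3 d.py .4667 .185 .15 53.5
```

```text
pos [ 0.5014 -0.1951  0.2531] yaw 53.47555110807307 z [-0.0003  0.0002 -1.    ] F [0.9956 0.0858 0.8033] T [-0.0057 -0.0117 -0.0112] q [-32.0717  -0.9359 109.6096  -0.0002  71.3494   4.4528] t 2.0
d [ 0.2848 -0.254   0.1032] rz -0.024448891926930116
```

To row units: 0.03 m is 0.6, 0.0285 m is 0.57.

Request:
move_tool([
  [[0.57,-0.508,0,0,0,0,1],[0.57,-0.508,0,0,0,0,1],[0.57,-0.508,0,0,0,0,1],[0.57,-0.508,0,0,0,0,1],[0.57,-0.508,0,0,0,0,1],[0.57,-0.508,0,0,0,0,1],[0.57,-0.508,0,0,0,0,1],[0.57,-0.508,0,0,0,0,1],[0.57,-0.508,0,0,0,0,1],[0.57,-0.508,0,0,0,0,1],[0,0,0.6,0,0,0,1],[0,0,0.6,0,0,0,1],[0,0,0.6,0,0,0,1],[0,0,0.26,0,0,0,1],[0,0,0,0,0,0,1]],
])

```text
t: 3.5
eef_pos: [0.4655, 0.1846, 0.1482]
eef_rot: [[0.597, 0.803, -0.005], [0.803, -0.597, -0.001], [-0.004, -0.003, -1.0]]
ft_force: [-0.8, -0.3, -0.1]
grip_width: 0.999
grip_force: 0.0
```

```bash
python3 d.py .4667 .185 .034 53.5; python3 - <<'E'
from h import *
import cv2
s=r.read_camera("side")["color"][...,::-1][200:400,220:450]
t=r.read_camera("top")["color"][...,::-1][190:340,190:330]
cv2.imwrite("pics/p1.png",np.hstack([cv2.resize(s,(460,400)),cv2.resize(t,(340,400))]))
E
```

```text
pos [0.4655 0.1846 0.1482] yaw 53.3726480450673 z [-0.0049 -0.0008 -1.    ] F [-0.7568 -0.2798 -0.1475] T [-0.0312 -0.0063  0.0442] q [ 10.0059   1.0912 119.3408   0.0015  59.8501  46.6328] t 3.5
d [0.0014 0.0011 0.1142] rz -0.12735195493269913
```

View pics/p1.png

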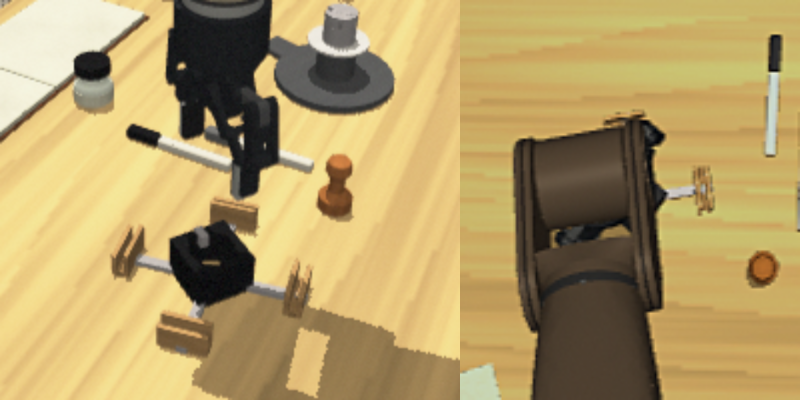

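The open fingers straddle the boss, seen at about (215,260) in the side crop, and the nearby objects are clear. Descending and gripping.

To row units: 0.02 m is 0.4, 0.012 m is 0.24.

Request:
move_tool([
  [[0.028,0.02,0.4,0,0,0,1],[0,0,0.4,0,0,0,1],[0,0,0.4,0,0,0,1],[0,0,0.4,0,0,0,1],[0,0,0.4,0,0,0,1],[0,0,0.24,0,0,0,1],[0,0,0,0,0,0,1],[0,0,0,0,0,0,0.6],[0,0,0,0,0,0,0.5],[0,0,0,0,0,0,0.4],[0,0,0,0,0,0,0.4],[0,0,0,0,0,0,0.4],[0,0,0,0,0,0,0.4],[0,0,0,0,0,0,0.4]],
], force=50)

```text
t: 5.0
eef_pos: [0.47, 0.1858, 0.0402]
eef_rot: [[0.595, 0.804, 0.003], [0.804, -0.595, 0.001], [0.002, 0.002, -1.0]]
ft_force: [-1.0, -0.2, 6.4]
grip_width: 0.665
grip_force: 56.9
```

```bash
python3 d.py .4667 .185 .2 53.5
```

```text
pos [0.47   0.1858 0.0402] yaw 53.46841361445916 z [ 0.0029  0.0007 -1.    ] F [-1.0355 -0.2021  6.3847] T [0.0383 0.3246 0.0194] q [ 10.0479  11.8307 121.301    0.0118  46.6953  46.5715] t 5.0
d [-0.0022 -0.0019 -0.1599] rz -0.03158638554084092
```

To row units: -0.03 m is -0.6, -0.02 m is -0.4.

Request:
move_tool([
  [[0,0,-0.2,0,0,0,0.4],[0,0,-0.4,0,0,0,0.4],[0,0,-0.6,0,0,0,0.4],[0,0,-0.6,0,0,0,0.4],[0,0,-0.6,0,0,0,0.4],[0,0,0,0,0,0,0.4],[0,0,0,0,0,0,0.4]],
])

```text
t: 5.7
eef_pos: [0.468, 0.1854, 0.1577]
eef_rot: [[0.595, 0.804, -0.0], [0.804, -0.595, -0.0], [-0.0, -0.0, -1.0]]
ft_force: [-0.5, 0.8, -4.9]
grip_width: 0.667
grip_force: 55.8
```

```bash
python3 d.py .4735 -.1966 .16 93.5;  python3 - <<'E'
from h import *
import cv2
s=r.read_camera("side")["color"][...,::-1][190:390,220:450]
t=r.read_camera("top")["color"][...,::-1][190:340,190:330]
cv2.imwrite("pics/p2.png",np.hstack([cv2.resize(s,(460,400)),cv2.resize(t,(340,400))]))
E
```

```text
pos [0.468  0.1854 0.1577] yaw 53.47806504289656 z [-0.0003 -0.0001 -1.    ] F [-0.4863  0.7818 -4.927 ] T [ 0.042   0.0595 -0.0237] q [ 10.0442   0.5374 118.7773  -0.0028  60.7058  46.5675] t 5.7
d [-0.3037  0.2317 -0.0022] rz -40.02193495710344
```

View pics/p2.png

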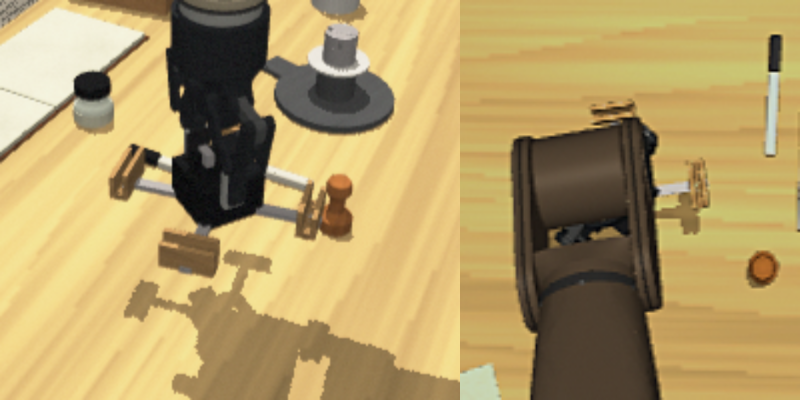

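The head is lifted level, gripped with the key bar under the fingers, and everything else is where it was. Carrying it to the stand.

To row units: -0.0208 m is -0.416, -0.02 m is -0.4, -8.5 degrees / 180 = -0.0472.

Request:
move_tool([
  [[0,0,-0.4,0,0,0,0.4],[-0.2,0.154,0,0,0,0,0.4],[-0.416,0.318,0,0,0,0,0.4],[-0.416,0.318,0,0,0,0,0.4],[-0.416,0.318,0,0,0,0,0.4],[-0.416,0.318,0,0,0,0,0.4],[-0.416,0.318,0,0,0,0,0.4],[-0.416,0.318,0,0,0,0,0.4],[-0.416,0.318,0,0,0,0,0.4],[-0.416,0.318,0,0,0,0,0.4],[-0.416,0.318,0,0,0,0,0.4],[-0.416,0.318,0,0,0,0,0.4],[-0.416,0.318,0,0,0,0,0.4],[-0.416,0.318,0,0,0,0,0.4],[-0.416,0.318,0,0,0,0,0.4],[-0.416,0.318,0,0,0,0,0.4],[-0.008,0.006,0,0,0,-0.0444,0.4],[0,0,0,0,0,-0.0444,0.4],[0,0,0,0,0,-0.0472,0.4],[0,0,0,0,0,0,0.4]],
])

```text
t: 7.8
eef_pos: [0.473, -0.1943, 0.1761]
eef_rot: [[0.209, 0.978, -0.003], [0.978, -0.209, 0.002], [0.001, -0.003, -1.0]]
ft_force: [-0.4, -0.3, -4.4]
grip_width: 0.665
grip_force: 55.8
```

```bash
python3 d.py .474 -.1941 .155 78;  python3 - <<'E'
from h import *
import cv2
s=r.read_camera("side")["color"][...,::-1]; cv2.imwrite("pics/s3.png",s)
t=r.read_camera("top")["color"][...,::-1]; cv2.imwrite("pics/t3.png",t)
cv2.imwrite("pics/p3.png",np.hstack([cv2.resize(s[150:250,330:445],(460,400)),cv2.resize(t[200:320,345:447],(340,400))]))
E
```

```text
pos [ 0.473  -0.1943  0.1761] yaw 77.92440374933705 z [-0.0032  0.0017 -1.    ] F [-0.4129 -0.3028 -4.3525] T [-0.0444 -0.0424 -0.0115] q [-33.704    0.3081 116.8844  -0.0242  63.0132 -21.6174] t 7.8
d [0.0004 0.001  0.021 ] rz -0.07559625066295439
```

View pics/p3.png

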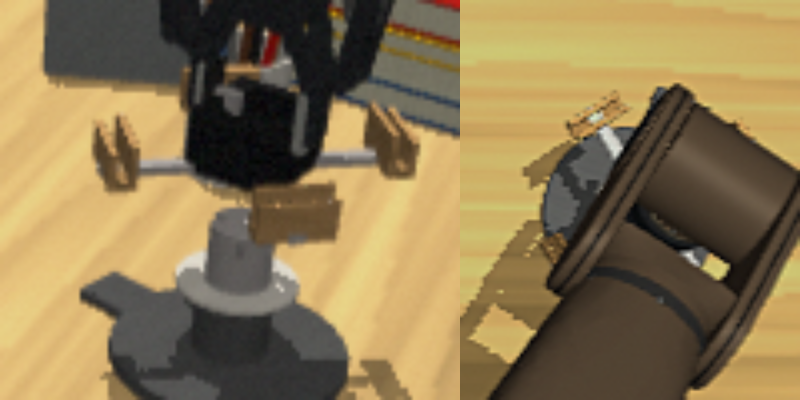

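The head hangs over the spindle. The holders are centred near (115,153), (390,140) and (295,213) in the side crop and (597,115) in the top crop. I'll fit the head pose to these.

```bash
python3 - <<'E'
from h import *
from scipy.optimize import least_squares
PT,PS=cam("top"),cam("side")
S=lambda x,y:(330+(x+.5)/4-.5,150+(y+.5)/4-.5)
ob=[(PS,45,S(115,153)),(PS,225,S(390,140)),(PS,135,S(295,213)),(PT,45,(345+137*.3-.35,200+115*.3-.35))]
def f(p):
    e=[]
    for P,a,uv in ob:
        t=np.radians(a)+p[3]; X=P@[p[0]+.0825*np.cos(t),p[1]+.0825*np.sin(t),p[2]+.014,1]
        e+=list(X[:2]/X[2]-uv)
    return np.array(e)
p0=[.4725,-.1968,.136,np.radians(-12)]
s=least_squares(f,p0); print(s.x,np.degrees(s.x[3]));print(f(p0).round(1),f(s.x).round(1))
E
```

```text
[ 0.47094464 -0.19621422  0.13661371 -0.20308866] -11.636123318087083
[-1.  -0.4 -0.9 -0.1 -1.2  0.2  0.6  0.6] [-0.4 -0.3 -0.4 -0.2 -0.4  0.2  0.3  1.3]
```

To row units: 0.01 m is 0.2, 0.002 m is 0.04.

Request:
move_tool([
  [[0,0.016,0.2,0,0,0,0.4],[0,0,0.2,0,0,0,0.4],[0,0,0.16,0,0,0,0.4],[0,0,0.06,0,0,0,0.4],[0,0,0.06,0,0,0,0.4],[0,0,0.04,0,0,0,0.4],[0,0,0.04,0,0,0,0.4],[0,0,0,0,0,0,0.4]],
])

```text
t: 8.8
eef_pos: [0.4752, -0.1943, 0.1403]
eef_rot: [[0.208, 0.978, -0.0], [0.978, -0.208, -0.0], [-0.0, -0.0, -1.0]]
ft_force: [0.3, -0.0, -4.2]
grip_width: 0.665
grip_force: 55.8
```

```bash
python3 d.py
```

```text
pos [ 0.4752 -0.1943  0.1403] yaw 77.9747787893757 z [-0.0001 -0.     -1.    ] F [ 0.3125 -0.0132 -4.1537] T [ 0.0081 -0.0853 -0.0011] q [-33.5737   3.2268 118.0723  -0.0026  58.7034 -21.5471] t 8.8
```

To row units: 0.0015 m is 0.03.

Request:
move_tool([
  [[0,0,0.03,0,0,0,0.4],[0,0,0.03,0,0,0,0.4],[0,0,0.03,0,0,0,0.4],[0,0,0,0,0,0,0.4]],
])

```text
t: 9.2
eef_pos: [0.4751, -0.1942, 0.1356]
eef_rot: [[0.208, 0.978, -0.0], [0.978, -0.208, 0.0], [0.0, -0.0, -1.0]]
ft_force: [0.1, -0.9, -3.8]
grip_width: 0.667
grip_force: 55.8
```

```bash
python3 d.py
```

```text
pos [ 0.4751 -0.1942  0.1356] yaw 77.97551914541542 z [-0.0004  0.0003 -1.    ] F [ 0.133  -0.8971 -3.7574] T [ 0.019  -0.0289 -0.0303] q [-33.5738   3.6032 118.24     0.0008  58.1827 -21.5497] t 9.2
```

To row units: 0.0015 m is 0.03.

Request:
move_tool([
  [[0,0,0.03,0,0,0,0.4],[0,0,0.03,0,0,0,0.4],[0,0,0,0,0,0,0.4]],
])

```text
t: 9.5
eef_pos: [0.475, -0.1943, 0.1325]
eef_rot: [[0.208, 0.978, -0.001], [0.978, -0.208, 0.0], [0.0, -0.001, -1.0]]
ft_force: [0.2, -1.1, -3.9]
grip_width: 0.663
grip_force: 55.8
```

```bash
python3 d.py
```

```text
pos [ 0.475  -0.1943  0.1325] yaw 77.9765075133073 z [-0.0005  0.0002 -1.    ] F [ 0.2058 -1.1264 -3.8989] T [-0.0293  0.0619  0.0196] q [-33.5782   3.8632 118.3358  -0.0075  57.8332 -21.5507] t 9.5
```

The underside reads about 92 mm, below the spindle top at 99 mm, with no side force, so the head is threading. Continuing down.

To row units: 0.002 m is 0.04.

Request:
move_tool([
  [[0,0,0.04,0,0,0,0.4],[0,0,0.04,0,0,0,0.4],[0,0,0.04,0,0,0,0.4],[0,0,0.04,0,0,0,0.4],[0,0,0,0,0,0,0.4]],
])

```text
t: 10.0
eef_pos: [0.475, -0.1942, 0.1244]
eef_rot: [[0.208, 0.978, -0.001], [0.978, -0.208, 0.0], [0.0, -0.001, -1.0]]
ft_force: [-1.4, -2.0, -5.2]
grip_width: 0.668
grip_force: 55.7
```

```bash
python3 d.py
```

```text
pos [ 0.475  -0.1942  0.1244] yaw 77.97907436335888 z [-0.0005  0.0002 -1.    ] F [-1.4277 -1.9923 -5.1538] T [-0.1046  0.1982  0.0169] q [-33.5784   4.5564 118.5862  -0.0086  56.8896 -21.5528] t 10.0
```

To row units: 0.002 m is 0.04.

Request:
move_tool([
  [[0,0,0.04,0,0,0,0.4],[0,0,0.04,0,0,0,0.4],[0,0,0.04,0,0,0,0.4],[0,0,0.04,0,0,0,0.4],[0,0,0.04,0,0,0,0.4],[0,0,0,0,0,0,0.4]],
])

```text
t: 10.6
eef_pos: [0.4749, -0.1943, 0.1143]
eef_rot: [[0.208, 0.978, -0.001], [0.978, -0.208, 0.0], [-0.0, -0.001, -1.0]]
ft_force: [-3.4, -1.0, -4.7]
grip_width: 0.668
grip_force: 55.7
```

```bash
python3 d.py
```

```text
pos [ 0.4749 -0.1943  0.1143] yaw 77.98033204601987 z [-0.0006  0.0001 -1.    ] F [-3.4317 -0.9816 -4.6957] T [-0.2875  0.4728  0.0075] q [-33.5846   5.4372 118.8673  -0.0204  55.7276 -21.5535] t 10.6
```

To row units: 0.001 m is 0.02, -0.0007 m is -0.014.

Request:
move_tool([
  [[0,-0.014,0.02,0,0,0,0.4],[0,0,0.02,0,0,0,0.4],[0,0,0.02,0,0,0,0.4],[0,0,0.02,0,0,0,0.4],[0,0,0,0,0,0,0.4]],
])

```text
t: 11.1
eef_pos: [0.4747, -0.1941, 0.1107]
eef_rot: [[0.208, 0.978, 0.001], [0.978, -0.208, 0.0], [0.0, 0.001, -1.0]]
ft_force: [-1.2, -0.7, -3.9]
grip_width: 0.661
grip_force: 55.8
```

```bash
python3 d.py
```

```text
pos [ 0.4747 -0.1941  0.1107] yaw 77.96741168346877 z [ 0.0007  0.0001 -1.    ] F [-1.2447 -0.7388 -3.8765] T [-0.0216  0.1261 -0.0207] q [-33.5946   5.6951 119.0395   0.0315  55.2377 -21.58  ] t 11.1
```

To row units: 0.0007 m is 0.014.

Request:
move_tool([
  [[0,0,0.014,0,0,0,0.4],[0,0,0.014,0,0,0,0.4],[0,0,0,0,0,0,0.4]],
])

```text
t: 11.4
eef_pos: [0.4747, -0.1941, 0.1093]
eef_rot: [[0.208, 0.978, 0.0], [0.978, -0.208, 0.0], [0.0, 0.0, -1.0]]
ft_force: [0.4, -0.1, -4.0]
grip_width: 0.664
grip_force: 55.8
```

```bash
python3 d.py
```

```text
pos [ 0.4747 -0.1941  0.1093] yaw 77.96777049868749 z [ 0.0005  0.0002 -1.    ] F [ 0.4377 -0.0956 -4.0186] T [-0.0306  0.01    0.0349] q [-33.5953   5.8168 119.0742   0.0295  55.0915 -21.58  ] t 11.4
```

To row units: 0.0007 m is 0.014.

Request:
move_tool([
  [[0,0,0.014,0,0,0,0.4],[0,0,0.014,0,0,0,0.4],[0,0,0,0,0,0,0.4]],
])

```text
t: 11.7
eef_pos: [0.4748, -0.1942, 0.1088]
eef_rot: [[0.208, 0.978, 0.0], [0.978, -0.208, -0.0], [-0.0, 0.0, -1.0]]
ft_force: [-2.4, 1.4, 2.8]
grip_width: 0.664
grip_force: 56.5
```

```bash
python3 d.py
```

```text
pos [ 0.4748 -0.1942  0.1088] yaw 77.9813206798723 z [ 0.0004 -0.0001 -1.    ] F [-2.4443  1.41    2.8253] T [0.2248 0.3066 0.0142] q [-33.5947   5.8855 119.0616   0.0091  55.0332 -21.5812] t 11.7
```

To row units: 0.0007 m is 0.014.

Request:
move_tool([
  [[0,0,0.014,0,0,0,0.4],[0,0,0,0,0,0,0.4]],
])

```text
t: 11.9
eef_pos: [0.4749, -0.1943, 0.1087]
eef_rot: [[0.208, 0.978, 0.0], [0.978, -0.208, -0.0], [-0.0, 0.0, -1.0]]
ft_force: [-3.4, 1.5, 5.9]
grip_width: 0.663
grip_force: 57.1
```

```bash
python3 d.py
```

```text
pos [ 0.4749 -0.1943  0.1087] yaw 77.98670614383411 z [ 0.0003 -0.0002 -1.    ] F [-3.4123  1.4681  5.9362] T [0.2972 0.5156 0.0446] q [-33.5947   5.9159 119.0511  -0.0026  55.0131 -21.5799] t 11.9
```

Contact came at 9 mm above the flange as expected, with about a 10 N press. Now I'll turn counter-clockwise, feeling for the keyway.

To row units: -0.00013 m is -0.0026, -3 degrees / 180 = -0.0167.

Request:
move_tool([
  [[0,-0.0026,0,0,0,-0.0167,0.4],[0,-0.0026,0,0,0,-0.0167,0.4],[0,-0.0026,0,0,0,-0.0111,0.4],[0,0,0,0,0,0,0.4]],
])

```text
t: 12.3
eef_pos: [0.4744, -0.1949, 0.1085]
eef_rot: [[0.07, 0.998, 0.0], [0.998, -0.07, -0.002], [-0.002, 0.001, -1.0]]
ft_force: [-4.5, 0.2, 5.1]
grip_width: 0.664
grip_force: 56.8
```

```bash
python3 d.py
```

```text
pos [ 0.4744 -0.1949  0.1085] yaw 85.99700843166336 z [ 0.0005 -0.0017 -1.    ] F [-4.5277  0.2091  5.1195] T [-0.0858  0.626   0.0098] q [-33.6474   5.8887 119.107   -0.0824  54.9265 -29.5971] t 12.3
```

To row units: -0.00013 m is -0.0026, -3 degrees / 180 = -0.0167.

Request:
move_tool([
  [[0,-0.0026,0,0,0,-0.0167,0.4],[0,-0.0026,0,0,0,-0.0111,0.4],[0,0,0,0,0,0,0.4]],
])

```text
t: 12.6
eef_pos: [0.4736, -0.1938, 0.1064]
eef_rot: [[-0.016, 1.0, -0.0], [1.0, 0.016, 0.001], [0.001, -0.0, -1.0]]
ft_force: [-0.9, 0.6, -4.9]
grip_width: 0.668
grip_force: 55.8
```

```bash
python3 d.py
```

```text
pos [ 0.4736 -0.1938  0.1064] yaw 90.91917213890407 z [-0.0001  0.0006 -1.    ] F [-0.8699  0.5547 -4.9202] T [-0.0027  0.0084  0.004 ] q [-33.6346   5.9736 119.2748   0.0334  54.7735 -34.5731] t 12.6
```

To row units: -0.00013 m is -0.0026, -2 degrees / 180 = -0.0111.

Request:
move_tool([
  [[0,-0.0026,0,0,0,-0.0111,0.4],[0,-0.0026,0,0,0,-0.0111,0.4],[0,0,0,0,0,0,0.4]],
])

```text
t: 12.9
eef_pos: [0.4734, -0.1939, 0.1065]
eef_rot: [[-0.086, 0.996, -0.0], [0.996, 0.086, 0.0], [0.0, -0.0, -1.0]]
ft_force: [-0.3, -0.7, -3.6]
grip_width: 0.666
grip_force: 55.8
```

```bash
python3 d.py
```

```text
pos [ 0.4734 -0.1939  0.1065] yaw 94.90746510297197 z [-0.0003  0.0004 -1.    ] F [-0.3338 -0.6867 -3.5857] T [-0.0439  0.0256  0.0079] q [-33.6502   5.9471 119.2874   0.0138  54.791  -38.5656] t 12.9
```

The key dropped by about 2 mm and the force went slack, so it is in the keyway. Lowering gently.

To row units: 0.001 m is 0.02.

Request:
move_tool([
  [[0,0,0.02,0,0,0,0.4],[0,0,0.02,0,0,0,0.4],[0,0,0,0,0,0,0.4]],
])

```text
t: 13.2
eef_pos: [0.4734, -0.1939, 0.1049]
eef_rot: [[-0.086, 0.996, -0.0], [0.996, 0.086, 0.0], [0.0, -0.0, -1.0]]
ft_force: [0.4, -0.4, -4.0]
grip_width: 0.663
grip_force: 55.8
```

```bash
python3 d.py
```

```text
pos [ 0.4734 -0.1939  0.1049] yaw 94.942257986718 z [-0.0004  0.0004 -1.    ] F [ 0.4192 -0.3726 -4.0295] T [-0.0079  0.0058  0.0156] q [-33.653    6.105  119.3153   0.0078  54.6139 -38.5997] t 13.2
```

To row units: 0.001 m is 0.02.

Request:
move_tool([
  [[0,0,0.02,0,0,0,0.4],[0,0,0.02,0,0,0,0.4],[0,0,0,0,0,0,0.4]],
])

```text
t: 13.5
eef_pos: [0.4736, -0.194, 0.1032]
eef_rot: [[-0.087, 0.996, -0.0], [0.996, 0.087, 0.0], [0.0, -0.0, -1.0]]
ft_force: [0.5, -0.4, -3.3]
grip_width: 0.669
grip_force: 55.8
```

```bash
python3 d.py
```

```text
pos [ 0.4736 -0.194   0.1032] yaw 94.9655677386446 z [-0.0002  0.0002 -1.    ] F [ 0.4813 -0.391  -3.3198] T [-0.024   0.0191 -0.0576] q [-33.6539   6.2718 119.3507   0.0084  54.3928 -38.6244] t 13.5
```

To row units: 0.001 m is 0.02.

Request:
move_tool([
  [[0,0,0.02,0,0,0,0.4],[0,0,0.02,0,0,0,0.4],[0,0,0,0,0,0,0.4]],
])

```text
t: 13.8
eef_pos: [0.4735, -0.194, 0.1011]
eef_rot: [[-0.087, 0.996, -0.0], [0.996, 0.087, 0.0], [0.0, -0.0, -1.0]]
ft_force: [-0.4, 0.2, -4.3]
grip_width: 0.665
grip_force: 55.8
```

```bash
python3 d.py
```

```text
pos [ 0.4735 -0.194   0.1011] yaw 94.96947066328924 z [-0.0003  0.0003 -1.    ] F [-0.3862  0.1946 -4.3135] T [-0.0044 -0.0026 -0.028 ] q [-33.654    6.4586 119.4024   0.0072  54.1617 -38.6277] t 13.8
```

To row units: 0.0007 m is 0.014.

Request:
move_tool([
  [[0,0,0.014,0,0,0,0.4],[0,0,0.014,0,0,0,0.4],[0,0,0,0,0,0,0.4]],
])

```text
t: 14.1
eef_pos: [0.4737, -0.1942, 0.1002]
eef_rot: [[-0.087, 0.996, -0.0], [0.996, 0.087, -0.0], [-0.0, -0.0, -1.0]]
ft_force: [-1.0, 0.3, -2.3]
grip_width: 0.664
grip_force: 56.0
```

```bash
python3 d.py
```

```text
pos [ 0.4737 -0.1942  0.1002] yaw 94.98116236905862 z [-0.     -0.0001 -1.    ] F [-0.9957  0.2807 -2.278 ] T [0.0698 0.1426 0.0129] q [-33.6556   6.5646 119.4004  -0.0042  54.0345 -38.6343] t 14.1
```

To row units: 0.0007 m is 0.014.

Request:
move_tool([
  [[0,0,0.014,0,0,0,0.4],[0,0,0,0,0,0,0.4]],
])

```text
t: 14.3
eef_pos: [0.4737, -0.1942, 0.1002]
eef_rot: [[-0.087, 0.996, -0.0], [0.996, 0.087, 0.0], [0.0, -0.0, -1.0]]
ft_force: [-4.4, 1.4, 4.2]
grip_width: 0.668
grip_force: 56.7
```

```bash
python3 d.py
```

```text
pos [ 0.4737 -0.1942  0.1002] yaw 94.98670234870204 z [-0.0003  0.     -1.    ] F [-4.4162  1.44    4.1858] T [0.3202 0.5406 0.0292] q [-33.6537   6.5798 119.3886  -0.0121  54.0486 -38.6333] t 14.3
```

The head is seated: the TCP is exactly 60 mm above its height at the pick, with firm contact. Releasing and retreating upward.

Request:
move_tool([
  [[0,0,0,0,0,0,0.4],[0,0,0,0,0,0,0.75],[0,0,0,0,0,0,0.9],[0,0,0,0,0,0,1],[0,0,0,0,0,0,1],[0,0,0,0,0,0,1],[0,0,0,0,0,0,1]],
], force=20)

```text
t: 15.0
eef_pos: [0.4737, -0.1941, 0.0992]
eef_rot: [[-0.087, 0.996, 0.0], [0.996, 0.087, -0.0], [-0.0, 0.0, -1.0]]
ft_force: [-0.0, -0.3, -0.3]
grip_width: 1.001
grip_force: 0.0
```

Request:
move_tool([
  [[0,0,-0.2,0,0,0,1],[0,0,-0.4,0,0,0,1],[0,0,-0.6,0,0,0,1],[0,0,-0.6,0,0,0,1],[0,0,-0.6,0,0,0,1],[0,0,-0.6,0,0,0,1],[-0.8,0,0,0,0,0,1],[-0.8,0,0,0,0,0,1],[-0.8,0,0,0,0,0,1],[-0.8,0,0,0,0,0,1],[-0.8,0,0,0,0,0,1],[-0.8,0,0,0,0,0,1],[0,0,0,0,0,0,1],[0,0,0,0,0,0,1]],
])

```text
t: 16.4
eef_pos: [0.4942, -0.4337, 0.2493]
eef_rot: [[-0.085, 0.996, -0.0], [0.996, 0.085, 0.001], [0.001, -0.0, -1.0]]
ft_force: [-0.0, 0.0, 0.1]
grip_width: 1.0
grip_force: 0.0
```

```bash
python3 - <<'E'
from h import *
import cv2
s=r.read_camera("side")["color"][...,::-1]
t=r.read_camera("top")["color"][...,::-1]
cv2.imwrite("pics/p4.png",np.hstack([cv2.resize(s[160:260,330:445],(460,400)),cv2.resize(t[200:320,345:447],(340,400))]))
E
```

```text
(no output)
```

View pics/p4.png

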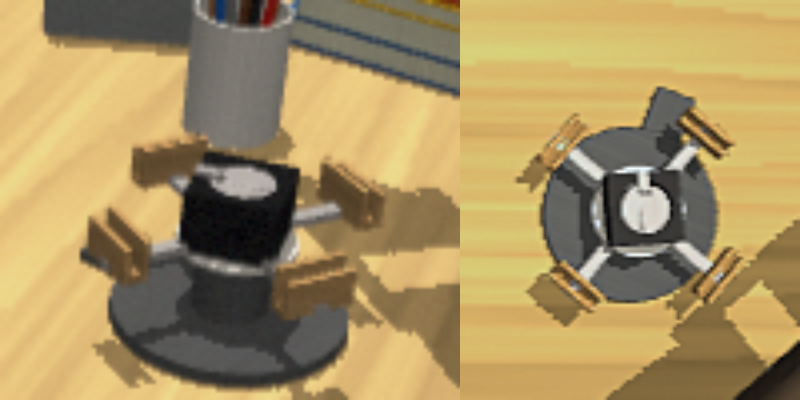

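The head sits level on the flange, its boss around (240,210) in the side crop, with the spindle end flush with the boss top and the key bar at the notch. Handing in.

```bash
python3 -c "
from rig import r
print(r.hand_in())"
```

```text
the job is handed in; nothing more can be done
None
```

The head is home on the flange with its key in the keyway, released and level in the last pictures. The job was handed in at about 16.5 s, and the hand-in returned no verdict.

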